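# Rebuild the vial stack on the sample changer

## Robot

A 6-joint arm with a two-finger parallel gripper is mounted at the origin on the work surface. World frame = base frame: x ahead of the robot, y to its left, z up, the work surface at z = 0. Lengths are in m, angles in degrees, forces in N, time in s.
With the tool pointing down it reaches from about 0.35 to 0.975 m from the base axis. Payload 7.1 kg.
Tool frame: the origin (TCP) lies on the centre line of the jaws, within the pads' length; the fingertips stand 19 mm ahead of it and the grasp point (between the pads) is the TCP; x points along the fingers, z is the direction in which the jaws open and shut, and the axes are right-handed (so a half turn about x gives the same grasp; the last joint's range is limited). The gripper opens to 88 mm and grips with 3 to 60 N. Pads are 20 mm wide; open, the fingers measure 115 mm over their backs; the gripper's body (75 mm by 178 mm) begins 61 mm behind the grasp point.
Start: joints at [74.771, 24.242, 93.386, -0, 62.372, -1.089], TCP at [0.153, 0.606, 0.242] pointing down, gripper open.
Joint ranges: [-172.04, 172.04], [-51.8, 120.97], [4.93, 147.93], [-75.15, 255.16], [6.16, 154.13], [-145.62, 145.62]. Speed limits (degrees/s): [136.94, 136.94, 172.46, 180, 180, 180].

## Interface

Orientations are given as a 3x3 rotation matrix whose columns are the frame's x, y, z axes.
In Python, from station import bot gives the robot as it stands. The module is installed in compiled form; this text tells all that it offers.
- The arm moves only by the tool servo_tool, never from a script. Its argument "motion" is a list of rows, each an object of numbers: "dx", "dy", "dz": the shift along the tool's x, y, z scaled (see below); "turn": the turn about the tool's x scaled (see below). A call has 1 to 8 rows; each row shifts and turns the commanded pose from where the row before left it, along the tool's axes as they then stand; what a row does not reach is not made up. The controller multiplies each number of a shift by 0.3 m and each number of a turn by 180 degrees. A row lasts 1/8 s, in which the tool goes at most 62.5 mm and 10.7 degrees, less where a joint would pass 70% of its speed; a pose out of reach is approached as far as the arm can. A call with a number of a shift or a turn outside -1 to 1 is refused whole. A call with a gripper value outside its range is refused whole. "hand" is the opening, from 0 (shut) to 1 (fully open), set as the call begins (left out, the last holds). The fingers move at their own pace and stop on an object; the grip force is fixed at half the most. Time passes only in rows, so rows that do not move let the fingers close. It gives the time, the measured TCP pose, the force and the opening at its end, in the units of the state.
- bot.state(): the state, without advancing time (a new reading comes with each control period).
- bot.snapshot(name): name is "scene" or "top" or "wrist"; returns a dict with "frame" (384x512x3 uint8, red, green, blue), "camera_matrix" (3x3 intrinsics, pixels), "k1" (the pictures are not rectified: a ray, as slopes to the right and down, at radius r is drawn at 1 + k1 r^2 times it, then the intrinsics apply), "origin" and "rotation" of the camera in the world; the wrist camera has in their place "mount" (4x4, takes a point from camera to tool coordinates, whose origin is the TCP and whose axes are the tool frame's). Camera axes: x right, y down, z forward; pixel columns grow to the right and rows downward; lengths in m; the calibration is good to about 2 mm. A picture is of the moment at which its call begins: read the wrist's pose just before it. There is no depth.
- bot.hand_in(): hands the job in, once; it reports no verdict.
The state is a dict: "t": time; "joint_pos": joint angles; "joint_velocities": joint speeds; "tau": joint torques, N m; "eef_pos": TCP position; "orientation": TCP orientation; "force": force on the tool from outside, world axes, zero at the start; "ft_torque": the same for the moment, N m; "gripper_width": finger opening in m.
Only numpy, scipy, OpenCV 4.12 (cv2) and the standard library are available. Lean on these libraries where they do the work, as an engineer would, in place of code of your own. Each camera call takes 0.05 s, during which the arm holds its last target. There are 200 camera calls.

## Task

Rebuild the vial stack on the sample-changer's spindle: first the spacer sleeve, then the vial disc hub up, then the drive cap, letting go of each once it sits fully home before you take the next. The cap only drops home when the slot in its underside finds the drive tang on the spindle's end, so turn it under light pressure until it does; never force it or drop or slam anything onto the turntable, and leave the other things on the bench where they are.

Things in the scene. Friction and masses are not known exactly. Their poses are not given: they have to be found in the camera images.
- seat (a point): On the axis of the sample-changer turntable, on top of its round grey platter (120 mm across), where the stack stands; 55 mm above the bench. The white housing below, 170 x 150 mm, 40 mm tall, is fixed; this point belongs to it. z is up. Platter and spindle are spring-mounted: pressed with over about 5 N they sink by 1 mm per 3 N, at most 5 mm, where they stop hard, and rise again when let go.
- spindle_top (a point): Top centre of the unpressed spindle, 72 mm above the seat. The round steel spindle, 22 mm across, rises 64 mm; on its end stands the tang, a blade 21 mm long, 5 mm wide, 8 mm high. Platter, spindle and tang turn together on a stiff gear (about 0.15 N m turns it). The blade's direction is not measured: somewhere from 14 to 86 degrees counter-clockwise, seen from above, of this point's x (the housing's).
- spacer_mid (a point): Centre of the aluminium spacer sleeve (15 mm up): 36 mm outside, 24.5 mm through bore, 30 mm tall, about 60 g, standing upright. z is its axis; either end may go down.
- disc_mid (a point): Centre of the white vial disc's hub (12 mm above its underside). Plate 110 mm across, 6 mm thick, with twelve dark 12 mm vial places; hub 36 mm across, rising to 24 mm above the underside; through bore 24.5 mm; about 100 g. It lies hub up; z points to the hub side.
- cap_grip (a point): Centre of the grip bar on the grey drive cap, 33 mm above the cap's underside. The bar is 36 mm long along x, 14 mm wide along y, 20 mm high (23 to 43 mm above the underside), on a round skirt 44 mm across and 23 mm tall; z up; about 80 g. The cap stands bar up.
- cap_under (a point): Centre of the cap's underside, axes as the grip. Here opens a round socket 24 mm across, 11 mm deep (28 mm wide for the first 2.5 mm); above it one slot along x (in line with the bar), 6.6 mm wide, 9 mm deep, for the tang. The cap drops home, onto the disc's hub, when slot and tang are in line (either way round) to some 4 degrees; else it rides on the tang 7 mm too high.
- jar: Bystander: small amber glass jar, 48 mm across, 55 mm tall. Origin at the centre of its underside.
- eluent: Bystander: tall clear bottle, 84 mm across, 190 mm tall. Origin at the centre of its underside.
- beaker: Bystander: open glass beaker, 64 mm across, 75 mm tall. Origin at the centre of its underside.
- tip_box: Bystander: closed white box, 120 x 85 x 55 mm. Origin at the centre of its underside.
- vial_rack: Bystander: yellow compartment rack, 100 x 190 x 45 mm. Origin at the centre of its underside.
- wrench: Bystander: steel spanner lying flat, 130 mm long. Origin at the centre of its underside (it lies along its x).
- driver: Bystander: screwdriver lying flat, 140 mm long. Origin at the centre of its underside (it lies along its x).
Not all that is in view belongs to the job. Leave any blue or purple look-alike of the part that bears spacer_mid alone.

How it is judged (in metres and radians):
On the way, in this order (a step that is already met when the one before it is completed fails the run):
1. the spacer stands on the platter round the spindle, let go (z of spacer_mid in the frame of seat between 0.0125 and 0.0175 m and horizontal distance between spacer_mid and seat below 0.004 m and (angle between spacer_mid's own z axis and vertical below 0.06 rad or angle between spacer_mid's own z axis and vertical above 3.08 rad) and contact force between the fingers and spacer below 0.05 N), for 0.2 s.
2. the vial disc lies hub up on the spacer, let go (z of disc_mid in the frame of seat between 0.0395 and 0.0445 m and horizontal distance between each of disc_mid, spacer_mid and seat below 0.004 m and angle between disc_mid's own z axis and vertical below 0.06 rad and contact force between the fingers and disc below 0.05 N and z of spacer_mid in the frame of seat between 0.0125 and 0.0175 m and (angle between spacer_mid's own z axis and vertical below 0.06 rad or angle between spacer_mid's own z axis and vertical above 3.08 rad)), for 0.2 s.
At the end, for the whole second after the job is handed in: Spacer on the platter, vial disc hub up on the spacer, cap on the hub with the tang in its slot: each within 2.5 mm of its seated height, within 4 mm of the spindle axis, tilted less than 0.06 rad (the spacer either way up), at rest and let go (all of step 2 and z of cap_grip in the frame of seat between 0.0845 and 0.0895 m and horizontal distance between cap_grip and seat below 0.004 m and angle between cap_grip's own z axis and vertical below 0.06 rad and contact force between the fingers and cap below 0.05 N and contact force between the fingers and spacer below 0.05 N and linear speed of each of cap, disc below 0.01 m/s); the robot touches nothing.
It fails at once if the turntable (platter or spindle) is pressed or struck with more than 30 N (contact force between turntable and anything else above 30 N).
It fails at once if a bystander is shifted by more than 30 mm (distance of any of jar, eluent, beaker, tip_box, vial_rack, wrench, driver from where it was at the start of the episode above 0.03 m).
It fails at once if a standing vessel is tipped (angle between any of jar, eluent, beaker's own z axis and vertical above 0.35 rad).
It also fails if it takes over 72 s, if anything falls off the work surface, if the arm or the gripper's body presses on something with over 40 N, if the wrist force passes 120 N, or if a joint passes its speed limit or range.

## Working session

There is one attempt and no reset: what is moved stays moved. The work goes in short steps, Python scripts to look and compute and a tool call to move; the robot and the scene stay as the last step left them, time stands still between calls to the robot, and variables do not carry over. Pictures are saved under pics/ and viewed, about 8 in all and at most 12, crops included, and the job is handed in when it is done.

Besides the shell and the picture viewer there is one more tool, called after "Call:" by a JSON object that holds its "op" and its "data", one argument or row to a line. servo_tool: Moves the arm, as the interface text tells. Shifts and turns lie within -1 to 1; 1 stands for 0.3 m of shift or 180 degrees of turn. Its arguments: {"type":"object","properties":{"motion":{"type":"array","items":{"type":"object","properties":{"dx":{"type":"number"},"dy":{"type":"number"},"dz":{"type":"number"},"turn":{"type":"number"}}}},"hand":{"type":"number"}},"required":["motion"]}

```bash
mkdir -p pics
cat > h.py <<'E'
import numpy as np, cv2
from station import bot
def cam(n):
    st=bot.state(); s=bot.snapshot(n)
    if 'mount' in s:
        T=np.eye(4);T[:3,:3]=np.array(st['orientation']);T[:3,3]=st['eef_pos'];M=T@np.array(s['mount'])
        s['origin']=M[:3,3];s['rotation']=M[:3,:3]
    s['rotation']=np.array(s['rotation']);s['origin']=np.array(s['origin']);s['K']=np.array(s['camera_matrix']);return s
def px2pt(s,u,v,z):
    d=np.array([s['k1'],0,0,0,0],float)
    p=cv2.undistortPoints(np.array([[[u,v]]],float),s['K'],d)[0,0]
    r=s['rotation']@np.array([p[0],p[1],1]);o=s['origin'];return o+r*(z-o[2])/r[2]
def pt2px(s,P):
    q=s['rotation'].T@(np.array(P,float)-s['origin']);q=q[:2]/q[2]
    q=q*(1+s['k1']*(q@q));return q*[s['K'][0,0],s['K'][1,1]]+s['K'][:2,2]
def save(s,name,crop=None,f=1):
    im=s['frame'][:,:,::-1]
    if crop: im=im[crop[1]:crop[3],crop[0]:crop[2]]
    cv2.imwrite('pics/'+name,cv2.resize(im,None,fx=f,fy=f,interpolation=cv2.INTER_CUBIC))
E
python3 - <<'E'
from h import *
st=bot.state();print({k:np.round(v,3).tolist() for k,v in st.items()})
for n in ['top','scene','wrist']:
    s=cam(n);save(s,n+'0.png',None,1.5);print(n,s['K'].tolist(),s['k1'],s['origin'].round(3),s['rotation'].round(3).tolist())
    np.save(n+'0.npy',s,allow_pickle=True)
E
```

```text
{'t': 0.0, 'joint_pos': [74.771, 24.284, 93.431, 0.001, 62.375, -1.09], 'joint_velocities': [-0.02, 0.054, 0.086, 0.035, -0.036, 0.061], 'tau': [0.001, -54.462, -27.367, 0.065, 0.023, -0.0], 'eef_pos': [0.153, 0.606, 0.241], 'orientation': [[-0.0, -0.97, 0.244], [-0.002, 0.244, 0.97], [-1.0, 0.0, -0.002]], 'force': [0.326, -0.058, -0.087], 'ft_torque': [-0.002, 0.019, -0.04], 'gripper_width': 0.088}
top [[383.7175874683274, 0.0, 255.00792010991552], [0.0, 383.7175874683274, 187.61147289377365], [0.0, 0.0, 1.0]] 0.0368922094779555 [ 0.414 -0.013  1.191] [[-0.011, -0.993, 0.114], [-1.0, 0.012, 0.004], [-0.005, -0.114, -0.993]]
scene [[440.60979852838153, 0.0, 253.51472654921196], [0.0, 440.60979852838153, 192.86826485624096], [0.0, 0.0, 1.0]] -0.002233299681658472 [1.33  0.641 0.989] [[-0.633, 0.512, -0.581], [0.774, 0.411, -0.481], [-0.007, -0.754, -0.657]]
wrist [[307.0771216854619, 0.0, 255.3804044618126], [0.0, 307.0771216854619, 188.24563732918313], [0.0, 0.0, 1.0]] -0.05821877300502627 [0.082 0.624 0.384] [[0.243, 0.935, 0.257], [0.97, -0.234, -0.066], [-0.001, 0.265, -0.964]]
```

View pics/top0.png

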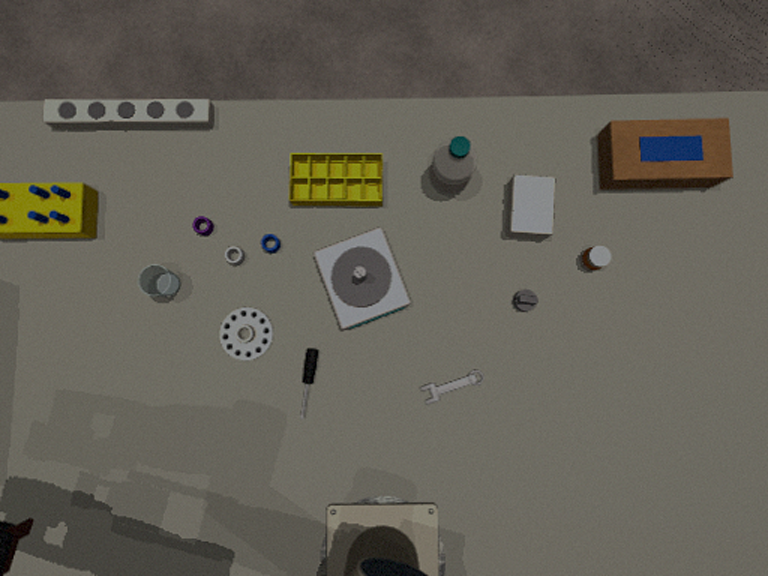

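View pics/scene0.png

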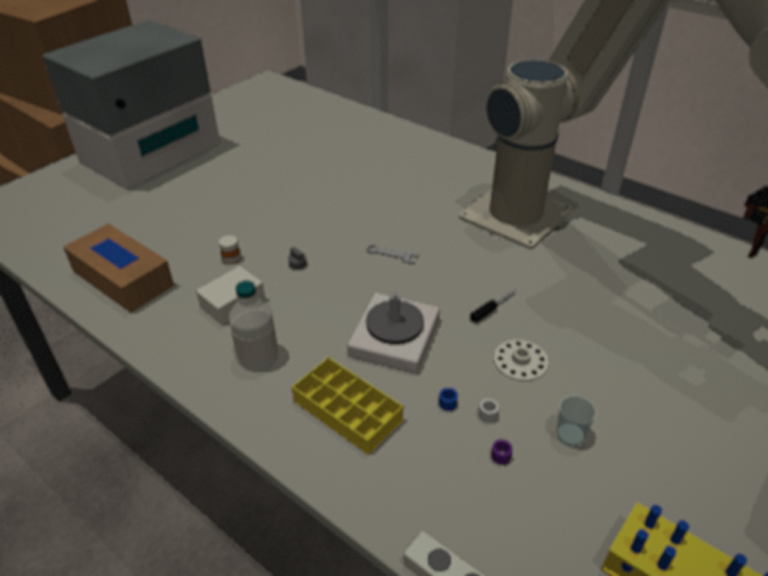

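The top view (in 1.5x pixels) shows the turntable at (360,273) with its housing rotated, and the bare-aluminium spacer at (234,255). The disc is at (246,334) and the cap at (525,300). The blue (270,243) and purple (203,226) rings are look-alikes. The scene view agrees.

Run:
```python
from h import *
t=np.load('top0.npy',allow_pickle=True).item();sc=np.load('scene0.npy',allow_pickle=True).item()
for n,a,z in [('spacer',(234,255.5),.03),('disc',(246,333),.006),('cap',(525,299),.043),('platter',(361,276),.055),('spindletop',(359,272),.127),('jar',(599,256),.055),('beaker',(160,280),.04),('driver',(311,366),.02),('wrench',(451,385),.005),('blue',(270,243),.03),('purple',(203,226),.03)]:
    p=px2pt(t,(a[0]+.5)/1.5-.5,(a[1]+.5)/1.5-.5,z);print(n,p.round(4),'r',np.hypot(*p[:2]).round(3),'scene px1.5',(pt2px(sc,p)*1.5).round())
for u,v in [(380,229),(410,302),(342,328),(314,250)]: print(px2pt(t,u/1.5,v/1.5,.04).round(3))
```

```text
spacer [0.604  0.2943 0.03  ] r 0.672 scene px1.5 [488. 402.]
disc [0.4469 0.2731 0.006 ] r 0.524 scene px1.5 [519. 357.]
cap [ 0.5071 -0.2917  0.043 ] r 0.585 scene px1.5 [297. 250.]
platter [0.5557 0.0347 0.055 ] r 0.557 scene px1.5 [394. 318.]
spindletop [0.5543 0.0354 0.127 ] r 0.555 scene px1.5 [395. 291.]
jar [ 0.5901 -0.4379  0.055 ] r 0.735 scene px1.5 [228. 239.]
beaker [0.5542 0.4386 0.04  ] r 0.707 scene px1.5 [573. 422.]
driver [0.3787 0.138  0.02  ] r 0.403 scene px1.5 [482. 306.]
wrench [ 0.337  -0.1444  0.005 ] r 0.367 scene px1.5 [392. 252.]
blue [0.629  0.2213 0.03  ] r 0.667 scene px1.5 [447. 391.]
purple [0.6658 0.3586 0.03  ] r 0.756 scene px1.5 [500. 442.]
[ 0.653 -0.005  0.04 ]
[ 0.503 -0.063  0.04 ]
[0.453 0.073 0.04 ]
[0.611 0.13  0.04 ]
```

View pics/wrist0.png

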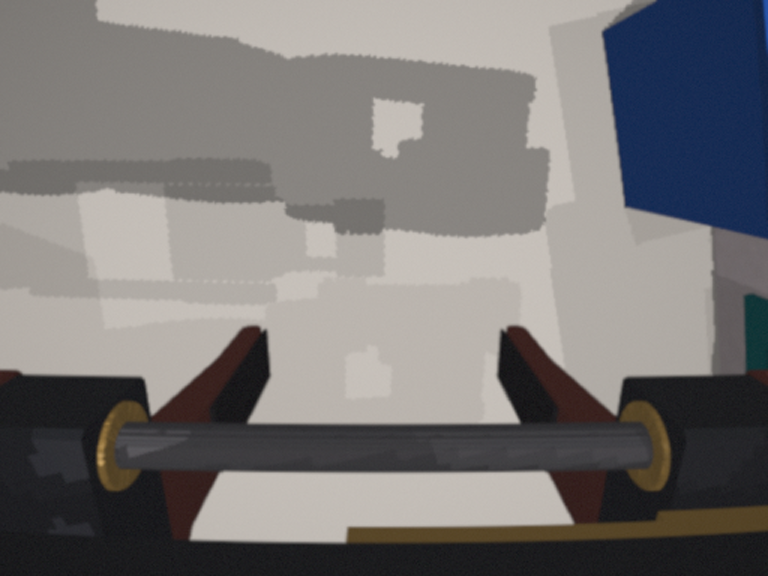

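The wrist view shows the fingers in the lower half, with the space beyond them in view. So from about 0.2 m up, a part under the TCP should be visible.

```bash
cat >> h.py <<'E'
def plan(xyz,ang=None,n=8):
    st=bot.state();R=np.array(st['orientation']);p=np.array(st['eef_pos'])
    a=np.degrees(np.arctan2(R[1,2],R[0,2]));d=np.array(xyz)-p
    da=0 if ang is None else (ang-a+180)%360-180
    print('at',p.round(4),'ang',a.round(2),'j',np.round(st['joint_pos'],1).tolist(),'d',d.round(4),'da',round(da,2),'row mm',round(1000*np.linalg.norm(d)/n,1),'deg',round(da/n,1))
    for i in range(n):
        th=np.radians(a+da*i/n);z=np.array([np.cos(th),np.sin(th),0]);y=np.array([-z[1],z[0],0])
        print('dx %.4f dy %.4f dz %.4f turn %.4f'%(-d[2]/n/.3,d@y/n/.3,d@z/n/.3,-da/n/180))
E
python3 -c "
from h import *
plan([.604,.294,.20],-12,12)"
```

```text
at [0.1526 0.6057 0.2411] ang 75.86 j [74.8, 24.3, 93.4, -0.0, 62.4, -1.1] d [ 0.4514 -0.3117 -0.0411] da -87.86 row mm 45.8 deg -7.3
dx 0.0114 dy -0.1428 dz -0.0533 turn 0.0407
dx 0.0114 dy -0.1484 dz -0.0347 turn 0.0407
dx 0.0114 dy -0.1516 dz -0.0155 turn 0.0407
dx 0.0114 dy -0.1523 dz 0.0039 turn 0.0407
dx 0.0114 dy -0.1506 dz 0.0233 turn 0.0407
dx 0.0114 dy -0.1464 dz 0.0423 turn 0.0407
dx 0.0114 dy -0.1398 dz 0.0606 turn 0.0407
dx 0.0114 dy -0.1309 dz 0.0780 turn 0.0407
dx 0.0114 dy -0.1199 dz 0.0940 turn 0.0407
dx 0.0114 dy -0.1070 dz 0.1085 turn 0.0407
dx 0.0114 dy -0.0923 dz 0.1213 turn 0.0407
dx 0.0114 dy -0.0761 dz 0.1320 turn 0.0407
```

Call:
{"op": "servo_tool", "data": {
  "motion": [
    {"dx": 0.0114, "dy": -0.143, "dz": -0.053, "turn": 0.0407},
    {"dx": 0.0114, "dy": -0.148, "dz": -0.035, "turn": 0.0407},
    {"dx": 0.0114, "dy": -0.152, "dz": -0.016, "turn": 0.0407},
    {"dx": 0.0114, "dy": -0.152, "dz": 0.004, "turn": 0.0407},
    {"dx": 0.0114, "dy": -0.151, "dz": 0.023, "turn": 0.0407},
    {"dx": 0.0114, "dy": -0.146, "dz": 0.042, "turn": 0.0407},
    {"dx": 0.0114, "dy": -0.14, "dz": 0.061, "turn": 0.0407},
    {"dx": 0.0114, "dy": -0.131, "dz": 0.078, "turn": 0.0407}
  ]
}}

```text
t: 1.15
eef_pos: [0.4545, 0.3969, 0.214]
orientation: [[-0.0, -0.293, 0.956], [-0.0, 0.956, 0.293], [-1.0, -0.0, -0.0]]
force: [-0.2, 0.1, 0.2]
gripper_width: 0.0876
```

Call:
{"op": "servo_tool", "data": {
  "motion": [
    {"dx": 0.0114, "dy": -0.12, "dz": 0.094, "turn": 0.0407},
    {"dx": 0.0114, "dy": -0.107, "dz": 0.109, "turn": 0.0407},
    {"dx": 0.0114, "dy": -0.092, "dz": 0.121, "turn": 0.0407},
    {"dx": 0.0114, "dy": -0.076, "dz": 0.132, "turn": 0.0407},
    {},
    {}
  ]
}}

```text
validation failed for argument at $.mo...
```

Run:
```python
from h import *
s=cam('wrist');np.save('w1.npy',s,allow_pickle=True);save(s,'w1.png',None,1.5)
plan([.604,.294,.2],-12,1)
for P in [(.604,.294,.03),(.629,.221,.03),(.447,.273,.006)]: print(pt2px(s,P)*1.5)
```

```text
at [0.4582 0.3943 0.2137] ang 16.6 j [39.6, 24.4, 97.3, -0.1, 58.3, 23.1] d [ 0.1458 -0.1003 -0.0137] da -28.6 row mm 177.4 deg -28.6
dx 0.0457 dy -0.4591 dz 0.3701 turn 0.1589
[520.71483722 429.62268371]
[515.29226032 506.3568949 ]
[331.49080339 387.25030632]
```

View pics/w1.png

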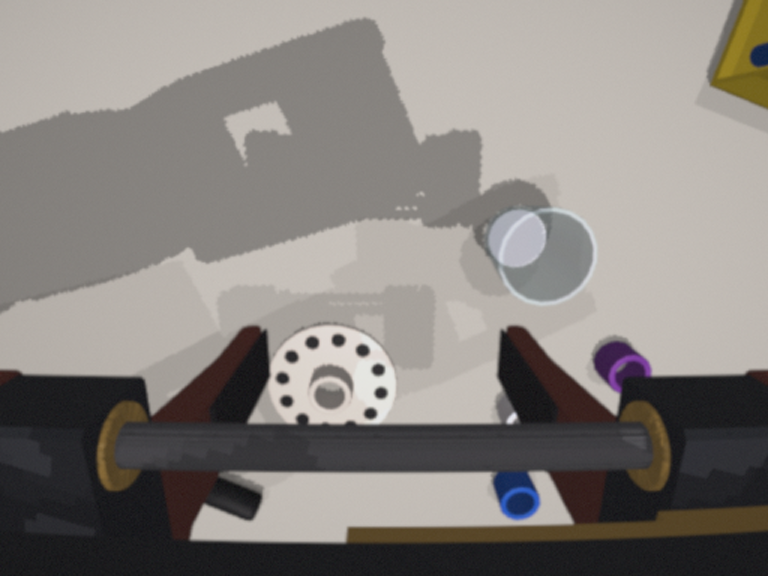

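The wrist view shows the disc at about (332,389) and the beaker at (545,255). The purple ring is at (628,370), the blue one at (518,495), and the spacer is partly hidden near (510,415). The second call was refused because of its empty rows, so I'll send that leg again.

Call:
{"op": "servo_tool", "data": {
  "motion": [
    {"dx": 0.0114, "dy": -0.12, "dz": 0.094, "turn": 0.04},
    {"dx": 0.0114, "dy": -0.107, "dz": 0.109, "turn": 0.04},
    {"dx": 0.0114, "dy": -0.092, "dz": 0.121, "turn": 0.04},
    {"dx": 0.0114, "dy": -0.076, "dz": 0.132, "turn": 0.04},
    {"dx": 0},
    {"dx": 0}
  ]
}}

```text
validation failed for argument at $.mo...
```

Run:
```python
from h import *
s=cam('wrist');np.save('w2.npy',s,allow_pickle=True);save(s,'w2.png',(150,130,400,330),3)
plan([.604,.294,.2],-12,1)
print(pt2px(s,(.604,.294,.03)),(pt2px(s,(.604,.294,.03))-[150,130])*3)
w=np.load('w1.npy',allow_pickle=True).item()
print('disc',px2pt(w,331/1.5,389/1.5,.024))
```

```text
at [0.4563 0.3956 0.2138] ang 16.91 j [39.8, 24.4, 97.4, -0.1, 58.3, 22.9] d [ 0.1477 -0.1016 -0.0138] da -28.91 row mm 179.8 deg -28.9
dx 0.0459 dy -0.4671 dz 0.3727 turn 0.1606
[345.77611463 283.04137941] [587.32834389 459.12413822]
disc [0.44634311 0.28128357 0.024     ]
```

View pics/w2.png

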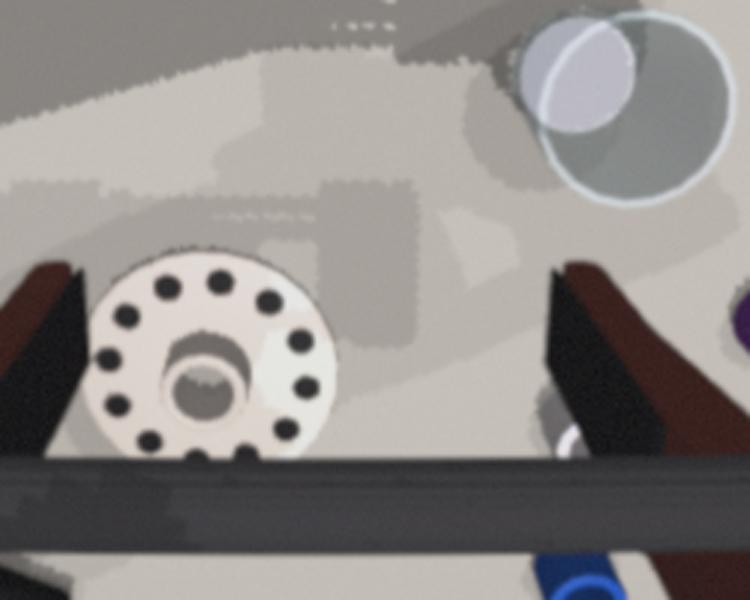

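This crop repeats the previous one because the move was refused again: disc hub ring at crop (205,390), spacer hidden behind the finger at (565,440). I'll fill in all four fields in every row from now on.

Call:
{"op": "servo_tool", "data": {
  "motion": [
    {"dx": 0.0114, "dy": -0.12, "dz": 0.094, "turn": 0.04},
    {"dx": 0.0114, "dy": -0.107, "dz": 0.109, "turn": 0.04},
    {"dx": 0.0114, "dy": -0.092, "dz": 0.121, "turn": 0.04},
    {"dx": 0.0114, "dy": -0.076, "dz": 0.132, "turn": 0.04},
    {"dx": 0, "dy": 0, "dz": 0, "turn": 0},
    {"dx": 0, "dy": 0, "dz": 0, "turn": 0}
  ]
}}

```text
t: 2.0
eef_pos: [0.6033, 0.2951, 0.2002]
orientation: [[-0.001, 0.199, 0.98], [-0.0, 0.98, -0.199], [-1.0, -0.0, -0.001]]
force: [0.1, -0.4, -0.5]
gripper_width: 0.0877
```

Run:
```python
from h import *
s=cam('wrist');np.save('w2.npy',s,allow_pickle=True)
plan([.604,.294,.2],-12,1)
q=pt2px(s,(.604,.294,.03));x,y=q.astype(int);print(q);save(s,'w2.png',(x-60,y-60,x+60,y+60),5)
g=cv2.cvtColor(s['frame'],cv2.COLOR_RGB2GRAY);print(g[y-30:y+40:3,x-40:x+41:3])
```

```text
at [0.6031 0.2954 0.2005] ang -11.42 j [25.1, 30.7, 88.7, 0.0, 60.6, 36.5] d [ 0.0009 -0.0014 -0.0005] da -0.58 row mm 1.8 deg -0.6
dx 0.0015 dy -0.0040 dz 0.0040 turn 0.0032
[256.34730361 176.45906519]
[[134 135 135 135 135 125 122 122 123 122 123 160 144 174 167 143 123 122
  123 122 123 123 123 122 123 124 123]
 [134 135 135 134 135 124 123 123 124 122 124 123 122 123 122 124 123 123
  122 122 120 123 123 125 123 123 124]
 [134 136 134 136 135 123 121 123 122 123 122 123 120 116 114 115 119 122
  124 123 123 124 124 123 122 123 122]
 [135 134 135 134 133 124 123 123 121 122 122 113 113 120 126 123 112 112
  122 122 122 123 123 123 123 123 122]
 [133 135 134 128 124 124 122 124 123 122 112 126 160 165 162 161 158 139
  111 123 124 121 123 122 123 123 122]
 [134 135 126 122 142 171 169 148 134 119 129 158 155 147 153 145 138 152
  143 117 123 124 123 122 123 124 125]
 [131 124 131 176 181 185 184 182 123 120 154 148 169 180 181 173 121 123
  149 132 126 126 123 129 162 124 130]
 [128 172 177 184 183 183 183 184 135 141 149 171 183 182 182 184 173 107
  139 148 176 181 176 181 183 17
[... 1115 characters left out ...]
 183 184 183 184 183]
 [184 185 183 183 183 183 184 183 183 183 183 184 183 184 184 184 184 183
  184 183 184 182 183 183 178 169 178]
 [183 183 184 184 183 184 183 183 183 185 183 185 185 184 184 184 183 184
  183 182 182 183 184 183 167 164 164]
 [169 181 175 173 177 177 171 178 176 168 176 177 171 177 174 171 177 174
  177 177 170 178 161 145 116 125 152]
 [163 164 164 164 164 165 165 164 164 164 165 164 164 164 163 164 164 164
  164 163 159 120 103  92  68  66  70]
 [172 166 167 172 166 170 170 164 164 167 165 171 169 165 170 167 165 171
  166 166 126 100  66  42  45  46  43]
 [165 175 168 169 174 166 169 164 163 163 166 167 175 169 167 175 169 170
  176 132 108  63  43  43  44  45  44]]
```

View pics/w2.png

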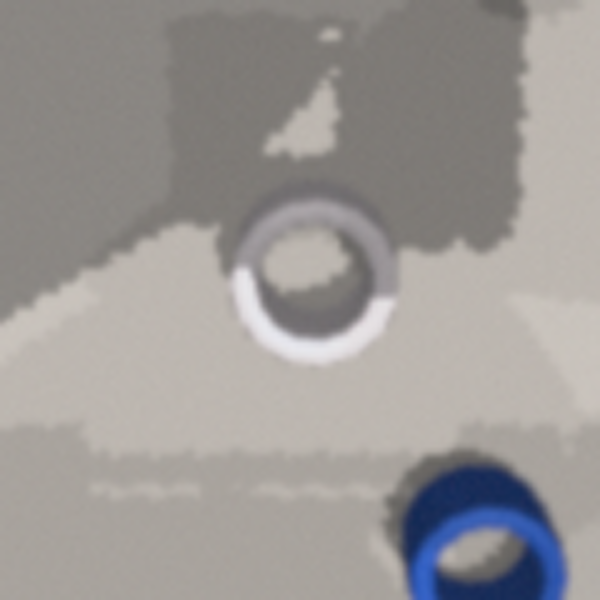

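The crop shows the spacer's top face centred at (315,281), about 165 px across (33 px unscaled). The blue ring is well clear, at (487,560).

Run:
```python
from h import *
s=np.load('w2.npy',allow_pickle=True).item()
p=px2pt(s,258.6,171.8,.03);print(p)
plan([p[0],p[1],.024],-12,4)
```

```text
[0.60728271 0.29843083 0.03      ]
at [0.6031 0.2954 0.2005] ang -11.42 j [25.1, 30.7, 88.7, 0.0, 60.6, 36.5] d [ 0.0042  0.003  -0.1765] da -0.58 row mm 44.1 deg -0.1
dx 0.1470 dy 0.0032 dz 0.0030 turn 0.0008
dx 0.1470 dy 0.0032 dz 0.0029 turn 0.0008
dx 0.1470 dy 0.0032 dz 0.0029 turn 0.0008
dx 0.1470 dy 0.0032 dz 0.0029 turn 0.0008
```

Call:
{"op": "servo_tool", "data": {
  "motion": [
    {"dx": 0.14, "dy": 0.006, "dz": 0.006, "turn": 0},
    {"dx": 0.14, "dy": 0.007, "dz": 0.006, "turn": 0},
    {"dx": 0.14, "dy": 0, "dz": 0, "turn": 0},
    {"dx": 0.11, "dy": 0, "dz": 0, "turn": 0},
    {"dx": 0.055, "dy": 0, "dz": 0, "turn": 0},
    {"dx": 0, "dy": 0, "dz": 0, "turn": 0},
    {"dx": 0, "dy": 0, "dz": 0, "turn": 0}
  ]
}}

```text
t: 2.92
eef_pos: [0.6093, 0.2984, 0.0267]
orientation: [[0.002, 0.2, 0.98], [0.001, 0.98, -0.2], [-1.0, 0.001, 0.002]]
force: [0.4, 0.0, -0.9]
gripper_width: 0.0878
```

Call:
{"op": "servo_tool", "data": {
  "hand": 0,
  "motion": [
    {"dx": 0, "dy": 0, "dz": 0, "turn": 0},
    {"dx": 0, "dy": 0, "dz": 0, "turn": 0},
    {"dx": 0, "dy": 0, "dz": 0, "turn": 0},
    {"dx": 0, "dy": 0, "dz": 0, "turn": 0},
    {"dx": 0, "dy": 0, "dz": 0, "turn": 0}
  ]
}}

```text
t: 3.55
eef_pos: [0.6086, 0.2976, 0.0251]
orientation: [[-0.0, 0.2, 0.98], [-0.0, 0.98, -0.2], [-1.0, -0.0, -0.0]]
force: [-0.2, 0.0, 0.3]
gripper_width: 0.0412
```

Call:
{"op": "servo_tool", "data": {
  "motion": [
    {"dx": 0, "dy": 0, "dz": 0, "turn": 0},
    {"dx": 0, "dy": 0, "dz": 0, "turn": 0},
    {"dx": 0, "dy": 0, "dz": 0, "turn": 0},
    {"dx": -0.1, "dy": 0, "dz": 0, "turn": 0},
    {"dx": -0.18, "dy": 0, "dz": 0, "turn": 0},
    {"dx": -0.18, "dy": 0, "dz": 0, "turn": 0},
    {"dx": -0.18, "dy": 0, "dz": 0, "turn": 0},
    {"dx": -0.18, "dy": 0, "dz": 0, "turn": 0}
  ]
}}

```text
t: 4.55
eef_pos: [0.6083, 0.2975, 0.2729]
orientation: [[-0.0, 0.2, 0.98], [-0.0, 0.98, -0.2], [-1.0, -0.0, -0.0]]
force: [1.0, 0.1, -0.4]
gripper_width: 0.0346
```

Run:
```python
from h import *
print(bot.state()['gripper_width'])
plan([.555,.0355,.285],-12,6)
```

```text
0.03455547208750699
at [0.6083 0.2975 0.2729] ang -11.55 j [25.1, 26.9, 84.7, -0.0, 68.4, 36.6] d [-0.0533 -0.262   0.0121] da -0.45 row mm 44.6 deg -0.1
dx -0.0067 dy -0.1485 dz 0.0001 turn 0.0004
dx -0.0067 dy -0.1485 dz 0.0003 turn 0.0004
dx -0.0067 dy -0.1485 dz 0.0005 turn 0.0004
dx -0.0067 dy -0.1485 dz 0.0007 turn 0.0004
dx -0.0067 dy -0.1485 dz 0.0009 turn 0.0004
dx -0.0067 dy -0.1485 dz 0.0011 turn 0.0004
```

Call:
{"op": "servo_tool", "data": {
  "motion": [
    {"dx": -0.02, "dy": -0.148, "dz": 0, "turn": 0},
    {"dx": 0, "dy": -0.148, "dz": 0, "turn": 0},
    {"dx": 0, "dy": -0.148, "dz": 0, "turn": 0},
    {"dx": 0, "dy": -0.148, "dz": 0, "turn": 0},
    {"dx": 0, "dy": -0.148, "dz": 0, "turn": 0},
    {"dx": 0, "dy": -0.148, "dz": 0, "turn": 0},
    {"dx": 0, "dy": 0, "dz": 0, "turn": 0},
    {"dx": 0, "dy": 0, "dz": 0, "turn": 0}
  ]
}}

```text
t: 5.55
eef_pos: [0.5555, 0.0369, 0.2773]
orientation: [[0.0, 0.201, 0.98], [0.0, 0.98, -0.201], [-1.0, 0.0, 0.0]]
force: [-0.2, 0.1, -0.6]
gripper_width: 0.0345
```

Run:
```python
from h import *
s=cam('wrist');np.save('w3.npy',s,allow_pickle=True)
plan([.555,.0355,.285],-12,1)
print(pt2px(s,(.555,.0355,.127)))
save(s,'w3.png',(160,90,360,290),3.5)
```

```text
at [0.5555 0.0374 0.2772] ang -11.53 j [2.6, 16.2, 100.3, 0.0, 63.5, 14.1] d [-0.0005 -0.0019  0.0078] da -0.47 row mm 8.0 deg -0.5
dx -0.0259 dy -0.0065 dz -0.0005 turn 0.0026
[255.05862516 181.82479534]
```

View pics/w3.png

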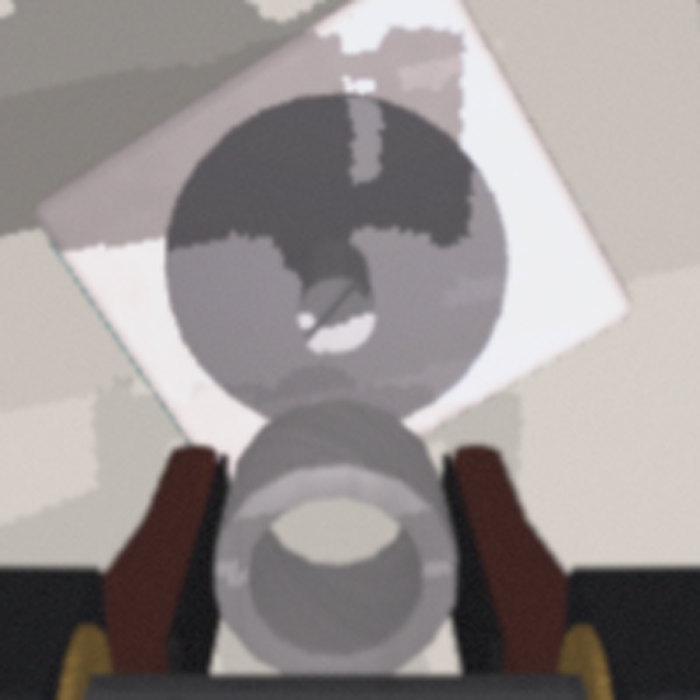

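The view shows the spindle end as a circle centred at (337,315), 77 px across, with the tang running from about (305,337) to (358,285). The spacer is held square, with its bore centred near (336,578).

Run:
```python
from h import *
s=np.load('w3.npy',allow_pickle=True).item();st=bot.state()
R=np.array(st['orientation']);T=np.array(st['eef_pos'])
def c(u,v,z): 
    return px2pt(s,(u+.5)/3.5-.5+160,(v+.5)/3.5-.5+90,z)
def tl(p): return (R.T@(p-T)*1000).round(2)
zt=T[2]+.005
for n,pts,z in [('bore',[(336,498),(336,657),(250,578),(422,578)],zt),('outer',[(338,465),(338,674),(215,570),(460,570)],zt),('spindle',[(337,277),(337,353),(299,315),(376,315)],.119),('platter',[(337,95),(337,430),(166,262),(507,262)],.055)]:
    P=[c(*q,z) for q in pts];print(n,tl((P[0]+P[1])/2)[1],tl((P[2]+P[3])/2)[2],'size',np.linalg.norm(P[0]-P[1]),np.linalg.norm(P[2]-P[3]),'world',((P[0]+P[1]+P[2]+P[3])/4).round(4))
a,b=c(308,340,.127),c(360,285,.127);d=b-a;print('tang ang',np.degrees(np.arctan2(d[1],d[0])),np.linalg.norm(d))
h=[c(x,y,.04) for x,y in [(628,308),(38,210),(462,0)]];e=h[0]-h[2];print('edge dir',np.degrees(np.arctan2(e[1],e[0])))
```

```text
bore -0.41 0.33 size 0.025088538055078897 0.024464134462142212 world [0.5558 0.037  0.2822]
outer 0.63 0.54 size 0.032837402288875876 0.034778712806990256 world [0.5563 0.0381 0.2822]
spindle -1.87 0.81 size 0.022579497819487204 0.022223992232741015 world [0.556  0.0355 0.119 ]
platter -1.17 0.56 size 0.1179518425980956 0.11793328848438127 world [0.5563 0.0374 0.055 ]
tang ang 35.91446185804061 0.021580658198066083
edge dir -70.75074848255636
```

The tang lies at about 36° in world axes. The housing's short edge runs at -71°, so its x is near 19° and the tang sits about 17° or more off it, which fits the stated range. The spacer needs about -2.3 mm in tool y and +0.4 mm in z. I'll go down until it overlaps the tang top by 3 mm, then check the force.

Call:
{"op": "servo_tool", "data": {
  "motion": [
    {"dx": 0.14, "dy": -0.0077, "dz": 0.0013, "turn": 0},
    {"dx": 0.14, "dy": 0, "dz": 0, "turn": 0},
    {"dx": 0.08, "dy": 0, "dz": 0, "turn": 0},
    {"dx": 0.03, "dy": 0, "dz": 0, "turn": 0},
    {"dx": 0.02, "dy": 0, "dz": 0, "turn": 0},
    {"dx": 0.016, "dy": 0, "dz": 0, "turn": 0},
    {"dx": 0, "dy": 0, "dz": 0, "turn": 0}
  ]
}}

```text
t: 6.48
eef_pos: [0.5555, 0.0344, 0.1497]
orientation: [[0.001, 0.2, 0.98], [0.0, 0.98, -0.2], [-1.0, 0.0, 0.001]]
force: [-0.6, 0.2, -0.7]
gripper_width: 0.0344
```

Run:
```python
from h import *
st=bot.state();print(st['force'],st['ft_torque'])
s=cam('wrist');np.save('w4.npy',s,allow_pickle=True)
plan([.556,.0355,.141],None,1)
save(s,'w4.png',(160,190,360,310),4)
```

```text
[-0.59882216  0.18588551 -0.70599531] [-0.044503    0.06148676 -0.01942601]
at [0.5556 0.0343 0.1499] ang -11.55 j [2.3, 25.7, 105.8, 0.0, 48.5, 13.9] d [ 0.0004  0.0012 -0.0089] da 0 row mm 9.0 deg 0.0
dx 0.0296 dy 0.0041 dz 0.0007 turn 0.0000
```

No contact, so the tang is in the bore. I'll go 9 mm further, past the shoulder.

Call:
{"op": "servo_tool", "data": {
  "motion": [
    {"dx": 0.01, "dy": 0, "dz": 0, "turn": 0},
    {"dx": 0.01, "dy": 0, "dz": 0, "turn": 0},
    {"dx": 0.01, "dy": 0, "dz": 0, "turn": 0},
    {"dx": 0, "dy": 0, "dz": 0, "turn": 0}
  ]
}}

```text
t: 7.02
eef_pos: [0.5551, 0.0343, 0.14]
orientation: [[-0.0, 0.2, 0.98], [0.0, 0.98, -0.2], [-1.0, -0.0, -0.0]]
force: [0.5, 1.2, -0.8]
gripper_width: 0.0344
```

Run:
```python
from h import *
st=bot.state();print(np.round(st['force'],2),np.round(st['ft_torque'],3),st['eef_pos'])
```

```text
[ 0.5   1.24 -0.82] [ 0.085  0.037 -0.024] [0.5550733  0.03431565 0.14004255]
```

It is past the shoulder (bottom at 0.115) with slight +y side contact. I'll nudge it +0.5 mm and keep descending.

Call:
{"op": "servo_tool", "data": {
  "motion": [
    {"dx": 0, "dy": 0.0017, "dz": 0, "turn": 0},
    {"dx": 0.03, "dy": 0, "dz": 0, "turn": 0},
    {"dx": 0.04, "dy": 0, "dz": 0, "turn": 0},
    {"dx": 0.04, "dy": 0, "dz": 0, "turn": 0},
    {"dx": 0.04, "dy": 0, "dz": 0, "turn": 0},
    {"dx": 0.02, "dy": 0, "dz": 0, "turn": 0},
    {"dx": 0.015, "dy": 0, "dz": 0, "turn": 0},
    {"dx": 0, "dy": 0, "dz": 0, "turn": 0}
  ]
}}

```text
t: 8.02
eef_pos: [0.5552, 0.0348, 0.0846]
orientation: [[-0.0, 0.2, 0.98], [-0.0, 0.98, -0.2], [-1.0, -0.0, -0.0]]
force: [0.0, 0.2, -0.1]
gripper_width: 0.0343
```

Call:
{"op": "servo_tool", "data": {
  "motion": [
    {"dx": 0.007, "dy": 0, "dz": 0, "turn": 0},
    {"dx": 0.005, "dy": 0, "dz": 0, "turn": 0},
    {"dx": 0, "dy": 0, "dz": 0, "turn": 0}
  ]
}}

```text
t: 8.4
eef_pos: [0.5553, 0.0348, 0.0813]
orientation: [[0.0, 0.2, 0.98], [-0.0, 0.98, -0.2], [-1.0, 0.0, 0.0]]
force: [0.5, 0.4, -0.4]
gripper_width: 0.0344
```

Call:
{"op": "servo_tool", "data": {
  "motion": [
    {"dx": 0.004, "dy": 0, "dz": 0, "turn": 0},
    {"dx": 0.003, "dy": 0, "dz": 0, "turn": 0},
    {"dx": 0, "dy": 0, "dz": 0, "turn": 0},
    {"dx": 0, "dy": 0, "dz": 0, "turn": 0}
  ]
}}

```text
t: 8.9
eef_pos: [0.5555, 0.0348, 0.0798]
orientation: [[0.0, 0.2, 0.98], [0.0, 0.98, -0.2], [-1.0, 0.0, 0.0]]
force: [-1.4, 0.2, 6.7]
gripper_width: 0.0343
```

Contact at 6.7 N, at the expected height. Letting go and rising.

Call:
{"op": "servo_tool", "data": {
  "hand": 0.8,
  "motion": [
    {"dx": 0, "dy": 0, "dz": 0, "turn": 0},
    {"dx": 0, "dy": 0, "dz": 0, "turn": 0},
    {"dx": 0, "dy": 0, "dz": 0, "turn": 0},
    {"dx": 0, "dy": 0, "dz": 0, "turn": 0},
    {"dx": -0.07, "dy": 0, "dz": 0, "turn": 0},
    {"dx": -0.16, "dy": 0, "dz": 0, "turn": 0},
    {"dx": -0.18, "dy": 0, "dz": 0, "turn": 0}
  ]
}}

```text
t: 9.78
eef_pos: [0.5546, 0.0348, 0.2027]
orientation: [[-0.002, 0.2, 0.98], [-0.0, 0.98, -0.2], [-1.0, -0.001, -0.002]]
force: [0.5, 0.6, -0.6]
gripper_width: 0.0703
```

Run:
```python
from h import *
print(bot.state()['gripper_width'])
plan([.446,.279,.196],-12,6)
```

```text
0.07028871737117078
at [0.5546 0.0348 0.2027] ang -11.55 j [2.4, 21.4, 103.9, 0.0, 54.8, 13.9] d [-0.1086  0.2442 -0.0067] da -0.45 row mm 44.6 deg -0.1
dx 0.0037 dy 0.1209 dz -0.0863 turn 0.0004
dx 0.0037 dy 0.1207 dz -0.0864 turn 0.0004
dx 0.0037 dy 0.1206 dz -0.0866 turn 0.0004
dx 0.0037 dy 0.1205 dz -0.0867 turn 0.0004
dx 0.0037 dy 0.1204 dz -0.0869 turn 0.0004
dx 0.0037 dy 0.1203 dz -0.0871 turn 0.0004
```

Call:
{"op": "servo_tool", "data": {
  "motion": [
    {"dx": 0, "dy": 0.121, "dz": -0.087, "turn": 0},
    {"dx": 0, "dy": 0.121, "dz": -0.087, "turn": 0},
    {"dx": 0, "dy": 0.121, "dz": -0.087, "turn": 0},
    {"dx": 0, "dy": 0.121, "dz": -0.087, "turn": 0},
    {"dx": 0, "dy": 0.121, "dz": -0.087, "turn": 0},
    {"dx": 0, "dy": 0.12, "dz": -0.087, "turn": 0},
    {"dx": 0, "dy": 0, "dz": 0, "turn": 0},
    {"dx": 0, "dy": 0, "dz": 0, "turn": 0}
  ]
}}

```text
t: 10.78
eef_pos: [0.4454, 0.2789, 0.2021]
orientation: [[-0.0, 0.199, 0.98], [-0.0, 0.98, -0.199], [-1.0, -0.0, 0.0]]
force: [0.0, 0.1, 0.5]
gripper_width: 0.07
```

Run:
```python
from h import *
s=cam('wrist');np.save('w5.npy',s,allow_pickle=True)
plan([.446,.279,.196],None,1)
q=pt2px(s,(.446,.279,.024));x,y=q.astype(int);print(q,x,y);save(s,'w5.png',(x-70,y-70,x+70,y+70),4)
```

```text
at [0.4456 0.2785 0.2021] ang -11.57 j [30.7, 19.0, 107.7, -0.0, 53.3, 42.3] d [ 0.0004  0.0005 -0.0061] da 0 row mm 6.1 deg 0.0
dx 0.0202 dy 0.0018 dz 0.0009 turn 0.0000
[255.83826121 173.79772182] 255 173
```

View pics/w5.png

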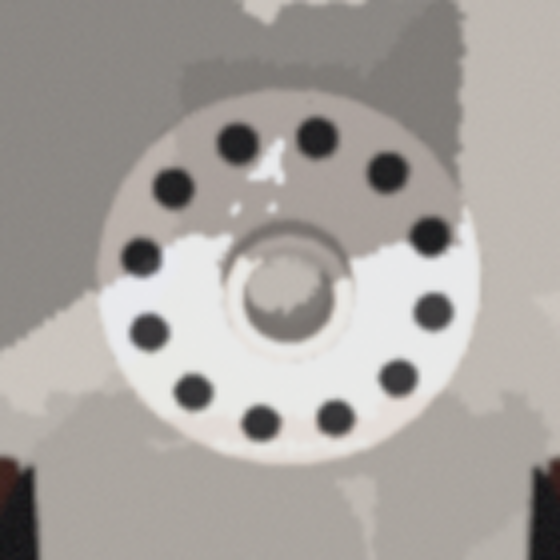

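The disc lies hub up. Its bore is centred at crop (289,297), the plate spans x 99–480 and y 88–466, and all twelve vial holes are clear.

Run:
```python
from h import *
s=np.load('w5.npy',allow_pickle=True).item()
def c(u,v,z): return px2pt(s,(u+.5)/4-.5+185,(v+.5)/4-.5+103,z)
H=[(238,144),(317,137),(387,172),(431,236),(433,312),(398,378),(336,418),(261,423),(193,392),(149,332),(141,257),(173,188)]
ph=np.mean([c(*h,.006) for h in H],0)
pb=(c(289,253,.024)+c(289,341,.024)+c(244,297,.024)+c(334,297,.024))/4
pp=(c(289,88,.006)+c(289,466,.006)+c(99,277,.006)+c(480,277,.006))/4
print(ph,pb,pp)
m=(ph+pb)/2;plan([m[0],m[1],.028],None,1)
```

```text
[0.44610976 0.27483849 0.006     ] [0.44641142 0.27540532 0.024     ] [0.44665536 0.27587218 0.006     ]
at [0.4456 0.2785 0.2021] ang -11.57 j [30.7, 19.0, 107.7, -0.0, 53.3, 42.3] d [ 0.0006 -0.0034 -0.1741] da 0 row mm 174.1 deg 0.0
dx 0.5802 dy -0.0107 dz 0.0043 turn 0.0000
```

Call:
{"op": "servo_tool", "data": {
  "hand": 0.8,
  "motion": [
    {"dx": 0.16, "dy": -0.01, "dz": 0.004, "turn": 0},
    {"dx": 0.16, "dy": 0, "dz": 0, "turn": 0},
    {"dx": 0.13, "dy": 0, "dz": 0, "turn": 0},
    {"dx": 0.08, "dy": 0, "dz": 0, "turn": 0},
    {"dx": 0.04, "dy": 0, "dz": 0, "turn": 0},
    {"dx": 0.01, "dy": 0, "dz": 0, "turn": 0},
    {"dx": 0, "dy": 0, "dz": 0, "turn": 0}
  ]
}}

```text
t: 11.7
eef_pos: [0.4466, 0.2761, 0.0288]
orientation: [[0.001, 0.201, 0.98], [0.001, 0.98, -0.201], [-1.0, 0.001, 0.001]]
force: [-0.2, -0.3, 1.0]
gripper_width: 0.0707
```

Call:
{"op": "servo_tool", "data": {
  "hand": 0,
  "motion": [
    {"dx": 0, "dy": 0, "dz": 0, "turn": 0},
    {"dx": 0, "dy": 0, "dz": 0, "turn": 0},
    {"dx": 0, "dy": 0, "dz": 0, "turn": 0},
    {"dx": 0, "dy": 0, "dz": 0, "turn": 0},
    {"dx": 0, "dy": 0, "dz": 0, "turn": 0},
    {"dx": 0, "dy": 0, "dz": 0, "turn": 0},
    {"dx": 0, "dy": 0, "dz": 0, "turn": 0}
  ]
}}

```text
t: 12.58
eef_pos: [0.4461, 0.2762, 0.0283]
orientation: [[0.0, 0.2, 0.98], [0.0, 0.98, -0.2], [-1.0, 0.0, 0.0]]
force: [-1.3, 0.2, 5.1]
gripper_width: 0.036
```

Call:
{"op": "servo_tool", "data": {
  "motion": [
    {"dx": 0, "dy": 0, "dz": 0, "turn": 0},
    {"dx": 0, "dy": 0, "dz": 0, "turn": 0},
    {"dx": -0.08, "dy": 0, "dz": 0, "turn": 0},
    {"dx": -0.16, "dy": 0, "dz": 0, "turn": 0},
    {"dx": -0.18, "dy": 0, "dz": 0, "turn": 0},
    {"dx": -0.18, "dy": 0, "dz": 0, "turn": 0}
  ]
}}

```text
t: 13.32
eef_pos: [0.4455, 0.2757, 0.2092]
orientation: [[-0.001, 0.2, 0.98], [-0.001, 0.98, -0.2], [-1.0, -0.001, -0.001]]
force: [0.4, 0.4, -1.2]
gripper_width: 0.0359
```

Run:
```python
from h import *
st=bot.state();print(st['gripper_width'],st['force'])
plan([.5557,.0363,.2],None,6)
```

```text
0.035926688172383724 [ 0.43844088  0.39091006 -1.2075073 ]
at [0.4455 0.2757 0.2092] ang -11.55 j [30.5, 18.3, 107.6, -0.0, 54.2, 42.0] d [ 0.1102 -0.2394 -0.0092] da 0 row mm 44.0 deg 0.0
dx 0.0051 dy -0.1180 dz 0.0866 turn 0.0000
dx 0.0051 dy -0.1180 dz 0.0866 turn 0.0000
dx 0.0051 dy -0.1180 dz 0.0866 turn 0.0000
dx 0.0051 dy -0.1180 dz 0.0866 turn 0.0000
dx 0.0051 dy -0.1180 dz 0.0866 turn 0.0000
dx 0.0051 dy -0.1180 dz 0.0866 turn 0.0000
```

Call:
{"op": "servo_tool", "data": {
  "motion": [
    {"dx": 0, "dy": -0.118, "dz": 0.087, "turn": 0},
    {"dx": 0, "dy": -0.118, "dz": 0.087, "turn": 0},
    {"dx": 0, "dy": -0.118, "dz": 0.087, "turn": 0},
    {"dx": 0, "dy": -0.118, "dz": 0.087, "turn": 0},
    {"dx": 0, "dy": -0.118, "dz": 0.086, "turn": 0},
    {"dx": 0, "dy": -0.118, "dz": 0.086, "turn": 0},
    {"dx": 0, "dy": 0, "dz": 0, "turn": 0},
    {"dx": 0, "dy": 0, "dz": 0, "turn": 0}
  ]
}}

```text
t: 14.32
eef_pos: [0.5556, 0.0369, 0.2075]
orientation: [[-0.001, 0.201, 0.98], [0.0, 0.98, -0.201], [-1.0, -0.0, -0.001]]
force: [-0.8, 0.2, -1.0]
gripper_width: 0.0356
```

Run:
```python
from h import *
st=bot.state();print(st['gripper_width'],st['force'])
plan([.5557,.0363,.1525],None,1)
```

```text
0.03557332395226046 [-0.83472824  0.24215122 -0.98571898]
at [0.5556 0.0369 0.2075] ang -11.59 j [2.6, 21.1, 103.6, 0.0, 55.4, 14.1] d [ 0.0001 -0.0006 -0.055 ] da 0 row mm 55.0 deg 0.0
dx 0.1835 dy -0.0018 dz 0.0006 turn 0.0000
```

Call:
{"op": "servo_tool", "data": {
  "motion": [
    {"dx": 0.06, "dy": -0.002, "dz": 0, "turn": 0},
    {"dx": 0.06, "dy": 0, "dz": 0, "turn": 0},
    {"dx": 0.03, "dy": 0, "dz": 0, "turn": 0},
    {"dx": 0.02, "dy": 0, "dz": 0, "turn": 0},
    {"dx": 0.013, "dy": 0, "dz": 0, "turn": 0},
    {"dx": 0, "dy": 0, "dz": 0, "turn": 0}
  ]
}}

```text
t: 15.08
eef_pos: [0.5562, 0.0361, 0.1532]
orientation: [[-0.0, 0.2, 0.98], [-0.0, 0.98, -0.2], [-1.0, -0.0, -0.0]]
force: [0.4, 0.0, -0.5]
gripper_width: 0.036
```

Call:
{"op": "servo_tool", "data": {
  "motion": [
    {"dx": 0, "dy": 0, "dz": 0, "turn": 0}
  ]
}}

```text
t: 15.2
eef_pos: [0.5565, 0.0361, 0.1536]
orientation: [[0.001, 0.2, 0.98], [0.0, 0.98, -0.2], [-1.0, 0.0, 0.001]]
force: [0.3, 0.1, -1.9]
gripper_width: 0.0357
```

Call:
{"op": "servo_tool", "data": {
  "motion": [
    {"dx": 0.012, "dy": 0, "dz": -0.001, "turn": 0},
    {"dx": 0.012, "dy": 0, "dz": 0, "turn": 0},
    {"dx": 0.012, "dy": 0, "dz": 0, "turn": 0},
    {"dx": 0, "dy": 0, "dz": 0, "turn": 0}
  ]
}}

```text
t: 15.7
eef_pos: [0.5556, 0.0362, 0.142]
orientation: [[-0.001, 0.2, 0.98], [-0.0, 0.98, -0.2], [-1.0, -0.0, -0.001]]
force: [-0.3, -0.5, -1.1]
gripper_width: 0.036
```

Call:
{"op": "servo_tool", "data": {
  "motion": [
    {"dx": 0.02, "dy": 0, "dz": 0, "turn": 0},
    {"dx": 0.025, "dy": 0, "dz": 0, "turn": 0},
    {"dx": 0.025, "dy": 0, "dz": 0, "turn": 0},
    {"dx": 0.015, "dy": 0, "dz": 0, "turn": 0},
    {"dx": 0.004, "dy": 0, "dz": 0, "turn": 0},
    {"dx": 0, "dy": 0, "dz": 0, "turn": 0}
  ]
}}

```text
t: 16.45
eef_pos: [0.5559, 0.0362, 0.1157]
orientation: [[-0.0, 0.2, 0.98], [-0.0, 0.98, -0.2], [-1.0, -0.0, -0.0]]
force: [-0.3, -0.5, -1.3]
gripper_width: 0.0361
```

Call:
{"op": "servo_tool", "data": {
  "motion": [
    {"dx": 0.004, "dy": 0, "dz": 0, "turn": 0},
    {"dx": 0.003, "dy": 0, "dz": 0, "turn": 0},
    {"dx": 0, "dy": 0, "dz": 0, "turn": 0},
    {"dx": 0, "dy": 0, "dz": 0, "turn": 0}
  ]
}}

```text
t: 16.95
eef_pos: [0.5559, 0.0362, 0.1137]
orientation: [[0.0, 0.2, 0.98], [0.0, 0.98, -0.2], [-1.0, 0.0, 0.0]]
force: [1.1, -0.1, -2.2]
gripper_width: 0.0358
```

Call:
{"op": "servo_tool", "data": {
  "motion": [
    {"dx": 0.004, "dy": 0, "dz": 0, "turn": 0},
    {"dx": 0, "dy": 0, "dz": 0, "turn": 0},
    {"dx": 0, "dy": 0, "dz": 0, "turn": 0}
  ]
}}

```text
t: 17.32
eef_pos: [0.5563, 0.0362, 0.1131]
orientation: [[0.001, 0.2, 0.98], [0.0, 0.98, -0.2], [-1.0, 0.0, 0.001]]
force: [-1.8, -0.5, 4.9]
gripper_width: 0.036
```

Seated: contact of 4.9 N at the expected height. Releasing and rising.

Call:
{"op": "servo_tool", "data": {
  "hand": 0.8,
  "motion": [
    {"dx": 0, "dy": 0, "dz": 0, "turn": 0},
    {"dx": 0, "dy": 0, "dz": 0, "turn": 0},
    {"dx": 0, "dy": 0, "dz": 0, "turn": 0},
    {"dx": 0, "dy": 0, "dz": 0, "turn": 0},
    {"dx": -0.07, "dy": 0, "dz": 0, "turn": 0},
    {"dx": -0.15, "dy": 0, "dz": 0, "turn": 0},
    {"dx": -0.18, "dy": 0, "dz": 0, "turn": 0},
    {"dx": -0.16, "dy": 0, "dz": 0, "turn": 0}
  ]
}}

```text
t: 18.32
eef_pos: [0.5558, 0.0362, 0.2823]
orientation: [[0.0, 0.2, 0.98], [-0.0, 0.98, -0.2], [-1.0, 0.0, 0.0]]
force: [0.8, 0.3, 0.7]
gripper_width: 0.0704
```

Run:
```python
from h import *
s=cam('wrist');np.save('w6.npy',s,allow_pickle=True)
t=cam('top');np.save('t6.npy',t,allow_pickle=True)
for n,ss in (('wrist',s),):
    a=ss['frame'][80:300,150:362,::-1]
q=pt2px(t,(.507,-.29,.043));x,y=q.astype(int);b=t['frame'][y-20:y+20,x-20:x+20,::-1]
cv2.imwrite('pics/w6.png',np.hstack([cv2.resize(a,(424,440),interpolation=2),cv2.resize(b,(370,440),interpolation=2)]))
plan([.507,-.292,.23],-12,8)
```

```text
at [0.5588 0.0364 0.2861] ang -11.55 j [2.5, 15.7, 99.7, 0.0, 64.1, 14.1] d [-0.0518 -0.3284 -0.0561] da -0.45 row mm 42.1 deg -0.1
dx 0.0234 dy -0.1384 dz 0.0063 turn 0.0003
dx 0.0234 dy -0.1384 dz 0.0064 turn 0.0003
dx 0.0234 dy -0.1384 dz 0.0065 turn 0.0003
dx 0.0234 dy -0.1383 dz 0.0067 turn 0.0003
dx 0.0234 dy -0.1383 dz 0.0068 turn 0.0003
dx 0.0234 dy -0.1383 dz 0.0069 turn 0.0003
dx 0.0234 dy -0.1383 dz 0.0071 turn 0.0003
dx 0.0234 dy -0.1383 dz 0.0072 turn 0.0003
```

View pics/w6.png

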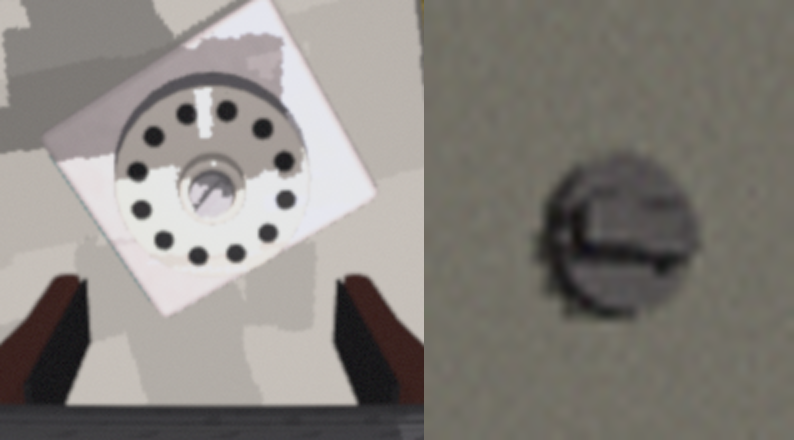

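The disc lies flat and concentric, with the tang visible at about (212,190). In the top crop, the cap's bar runs roughly across the image, about 80° in world axes, so the present jaw angle suits it. Moving over to the cap.

Call:
{"op": "servo_tool", "data": {
  "motion": [
    {"dx": 0, "dy": -0.139, "dz": 0.004, "turn": 0},
    {"dx": 0.03, "dy": -0.139, "dz": 0.004, "turn": 0},
    {"dx": 0.04, "dy": -0.139, "dz": 0.004, "turn": 0},
    {"dx": 0.04, "dy": -0.139, "dz": 0.004, "turn": 0},
    {"dx": 0.04, "dy": -0.138, "dz": 0.004, "turn": 0},
    {"dx": 0.04, "dy": -0.138, "dz": 0.004, "turn": 0},
    {"dx": 0.03, "dy": -0.138, "dz": 0.004, "turn": 0},
    {"dx": 0.015, "dy": -0.138, "dz": 0.004, "turn": 0}
  ]
}}

```text
t: 19.42
eef_pos: [0.4977, -0.2923, 0.2084]
orientation: [[-0.002, 0.2, 0.98], [0.001, 0.98, -0.2], [-1.0, 0.001, -0.002]]
force: [0.2, 0.4, -0.1]
gripper_width: 0.0704
```

Call:
{"op": "servo_tool", "data": {
  "motion": [
    {"dx": 0, "dy": 0, "dz": 0, "turn": 0},
    {"dx": 0, "dy": 0, "dz": 0, "turn": 0}
  ]
}}

```text
t: 19.68
eef_pos: [0.4984, -0.2909, 0.2093]
orientation: [[-0.001, 0.201, 0.98], [0.001, 0.98, -0.201], [-1.0, 0.001, -0.001]]
force: [-0.2, 0.1, 0.6]
gripper_width: 0.0703
```

Run:
```python
from h import *
s=cam('wrist');np.save('w7.npy',s,allow_pickle=True)
plan([.507,-.292,.215],None,1)
q=pt2px(s,(.507,-.292,.033));x,y=q.astype(int);print(q,x,y);save(s,'w7.png',(x-50,y-50,x+50,y+50),6)
```

```text
at [ 0.4986 -0.2905  0.2095] ang -11.53 j [-31.4, 22.5, 101.0, 0.0, 56.5, -19.9] d [ 0.0084 -0.0015  0.0055] da 0 row mm 10.1 deg 0.0
dx -0.0182 dy 0.0006 dz 0.0284 turn 0.0000
[263.65714561 173.97466853] 263 173
```

View pics/w7.png

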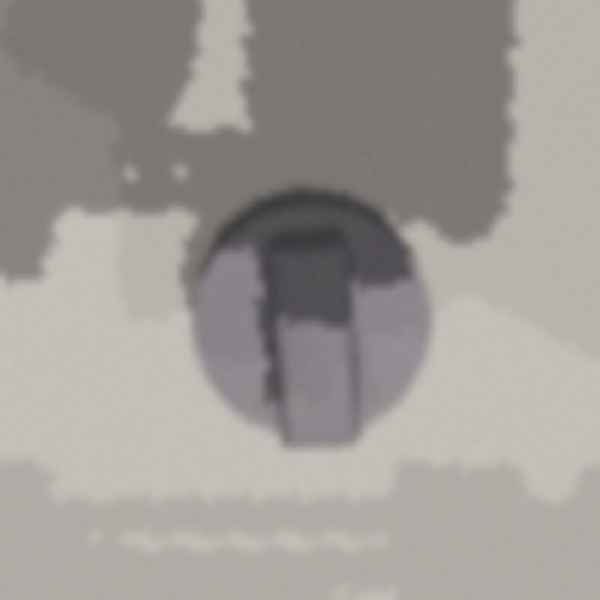

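The cap stands bar up. The bar's top face has corners near (272,248), (350,246), (360,445) and (285,446). The skirt is centred near (312,316).

Run:
```python
from h import *
s=np.load('w7.npy',allow_pickle=True).item()
def c(u,v,z): return px2pt(s,(u+.5)/6-.5+213,(v+.5)/6-.5+123,z)
P=[c(*q,.043) for q in [(272,248),(350,246),(360,445),(285,446)]]
m=np.mean(P,0);a=(P[0]+P[1]-P[2]-P[3])/2;print('bar',m,np.degrees(np.arctan2(a[1],a[0])),np.linalg.norm(a),np.linalg.norm(P[0]-P[1]))
k=(c(192,316,.023)+c(432,316,.023))/2;b=c(312,434,.023);print('skirt',k,np.linalg.norm(c(192,316,.023)-c(432,316,.023)),b)
R=np.array(bot.state()['orientation']);print('skirt centre from bottom edge',b+R[:,1]*.022)
bang=np.degrees(np.arctan2(a[1],a[0]))
plan([m[0],m[1],.046],bang-90,2)
# tang from w6
s6=np.load('w6.npy',allow_pickle=True).item()
g=cv2.cvtColor(s6['frame'],cv2.COLOR_RGB2GRAY);q=pt2px(s6,(.556,.0358,.123));print(q)
x,y=np.round(q).astype(int);print(g[y-13:y+14,x-13:x+14])
```

```text
bar [ 0.50761852 -0.29693606  0.043     ] 82.21882932031308 0.03543577102395765 0.013300296935112314
skirt [ 0.50753215 -0.29586893  0.023     ] 0.04400375166594301 [ 0.50320712 -0.31801875  0.023     ]
skirt centre from bottom edge [ 0.50760358 -0.29646252  0.02301211]
at [ 0.4986 -0.2905  0.2095] ang -11.53 j [-31.4, 22.5, 101.0, 0.0, 56.5, -19.9] d [ 0.009  -0.0065 -0.1635] da 3.75 row mm 82.0 deg 1.9
dx 0.2726 dy -0.0076 dz 0.0169 turn -0.0104
dx 0.2726 dy -0.0081 dz 0.0166 turn -0.0104
[255.44744581 178.48001613]
[[120 130 146 157 160 160 155 149 140 132 124 116 108 104 105 108 113 122
  128 138 147 154 158 158 157 149 135]
 [126 146 155 159 157 154 147 134 116 104  97  95  94  92  93  92  94  96
  101 113 126 142 151 156 156 157 147]
 [137 154 162 158 151 143 129 113  98  92  95  98  99 101 102 100  96  90
   90  94 104 121 136 148 156 156 154]
 [154 171 179 161 141 123 103  97  97 102 108 111 115 117 118 114 109 101
   92  90  91  97 116 140 150 155 155]
 [187 201 204 165 129 104  96 101 109 115 117 120 120 120 120 117 114 105
   99  95  90  88  96 122 144 151 156]
 [219 223 2
[... 1775 characters left out ...]
 223 227 228 227 224]
 [229 226 224 225 222 211 207 207 207 208 209 210 210 212 212 211 210 213
  216 219 222 225 228 228 227 224 221]
 [230 228 225 224 224 223 219 213 209 210 214 215 214 214 212 212 214 219
  223 225 228 228 228 227 225 224 222]
 [231 229 228 226 225 225 222 218 215 218 221 223 220 218 218 219 221 226
  228 228 228 228 227 225 224 226 228]
 [230 230 229 229 227 224 222 222 223 223 226 228 227 225 226 226 228 229
  228 228 226 227 226 225 224 228 230]
 [230 230 230 230 229 225 222 223 223 224 227 228 227 226 226 227 227 227
  226 225 223 227 227 229 228 230 230]
 [230 230 230 230 230 230 228 227 226 225 225 225 224 221 220 222 226 227
  226 225 223 228 230 230 230 230 230]]
```

Bar: centre (0.5076, -0.2967), direction 82.2°, size 35.4 x 13.3 mm against a true 36 x 14. The tang reads 36–37°, which is 17–18° from housing x and so within the stated range. Grasping the bar.

Call:
{"op": "servo_tool", "data": {
  "motion": [
    {"dx": 0.13, "dy": -0.0157, "dz": 0.0335, "turn": -0.0208},
    {"dx": 0.15, "dy": 0, "dz": 0, "turn": 0},
    {"dx": 0.13, "dy": 0, "dz": 0, "turn": 0},
    {"dx": 0.08, "dy": 0, "dz": 0, "turn": 0},
    {"dx": 0.04, "dy": 0, "dz": 0, "turn": 0},
    {"dx": 0.015, "dy": 0, "dz": 0, "turn": 0},
    {"dx": 0, "dy": 0, "dz": 0, "turn": 0},
    {"dx": 0, "dy": 0, "dz": 0, "turn": 0}
  ]
}}

```text
t: 20.72
eef_pos: [0.5083, -0.2983, 0.0475]
orientation: [[0.001, 0.136, 0.991], [-0.001, 0.991, -0.136], [-1.0, -0.001, 0.002]]
force: [0.2, 0.0, 0.3]
gripper_width: 0.0701
```

Call:
{"op": "servo_tool", "data": {
  "hand": 0,
  "motion": [
    {"dx": 0, "dy": 0, "dz": 0, "turn": 0},
    {"dx": 0, "dy": 0, "dz": 0, "turn": 0},
    {"dx": 0, "dy": 0, "dz": 0, "turn": 0},
    {"dx": 0, "dy": 0, "dz": 0, "turn": 0},
    {"dx": 0, "dy": 0, "dz": 0, "turn": 0},
    {"dx": 0, "dy": 0, "dz": 0, "turn": 0},
    {"dx": 0, "dy": 0, "dz": 0, "turn": 0},
    {"dx": 0, "dy": 0, "dz": 0, "turn": 0}
  ]
}}

```text
t: 21.72
eef_pos: [0.5076, -0.298, 0.0464]
orientation: [[-0.0, 0.136, 0.991], [0.0, 0.991, -0.136], [-1.0, 0.0, -0.0]]
force: [0.2, 0.6, -0.0]
gripper_width: 0.0137
```

Call:
{"op": "servo_tool", "data": {
  "motion": [
    {"dx": 0, "dy": 0, "dz": 0, "turn": 0},
    {"dx": 0, "dy": 0, "dz": 0, "turn": 0},
    {"dx": 0, "dy": 0, "dz": 0, "turn": 0}
  ]
}}

```text
t: 22.1
eef_pos: [0.5076, -0.298, 0.0464]
orientation: [[-0.0, 0.136, 0.991], [0.0, 0.991, -0.136], [-1.0, 0.0, -0.0]]
force: [-0.3, 0.7, -0.1]
gripper_width: 0.014
```

The grip is firm at 14.0 mm. Lifting straight up.

Call:
{"op": "servo_tool", "data": {
  "motion": [
    {"dx": -0.1, "dy": 0, "dz": 0, "turn": 0},
    {"dx": -0.16, "dy": 0, "dz": 0, "turn": 0},
    {"dx": -0.18, "dy": 0, "dz": 0, "turn": 0},
    {"dx": -0.17, "dy": 0, "dz": 0, "turn": 0},
    {"dx": 0, "dy": 0, "dz": 0, "turn": 0}
  ]
}}

```text
t: 22.72
eef_pos: [0.5098, -0.2993, 0.2339]
orientation: [[0.007, 0.136, 0.991], [-0.004, 0.991, -0.136], [-1.0, -0.003, 0.008]]
force: [-0.3, 0.2, -1.2]
gripper_width: 0.0136
```

Run:
```python
from h import *
print(bot.state()['gripper_width'])
plan([.555,.0347,.23],-53.5,8)
```

```text
0.013557544169013397
at [ 0.5098 -0.2993  0.2339] ang -7.8 j [-31.6, 21.7, 98.5, 0.0, 59.3, -23.8] d [ 0.0452  0.334  -0.0039] da -45.7 row mm 42.1 deg -5.7
dx 0.0016 dy 0.1404 dz -0.0002 turn 0.0317
dx 0.0016 dy 0.1397 dz -0.0142 turn 0.0317
dx 0.0016 dy 0.1376 dz -0.0280 turn 0.0317
dx 0.0016 dy 0.1341 dz -0.0416 turn 0.0317
dx 0.0016 dy 0.1293 dz -0.0547 turn 0.0317
dx 0.0016 dy 0.1232 dz -0.0673 turn 0.0317
dx 0.0016 dy 0.1159 dz -0.0793 turn 0.0317
dx 0.0016 dy 0.1075 dz -0.0904 turn 0.0317
```

Call:
{"op": "servo_tool", "data": {
  "motion": [
    {"dx": 0, "dy": 0.14, "dz": 0, "turn": 0.0317},
    {"dx": 0, "dy": 0.14, "dz": -0.014, "turn": 0.0317},
    {"dx": 0, "dy": 0.138, "dz": -0.028, "turn": 0.0317},
    {"dx": 0, "dy": 0.134, "dz": -0.042, "turn": 0.0317},
    {"dx": 0, "dy": 0.129, "dz": -0.055, "turn": 0.0317},
    {"dx": 0, "dy": 0.123, "dz": -0.067, "turn": 0.0317},
    {"dx": 0, "dy": 0.116, "dz": -0.079, "turn": 0.0317},
    {"dx": 0, "dy": 0.107, "dz": -0.09, "turn": 0.0317}
  ]
}}

```text
t: 23.72
eef_pos: [0.5519, 0.037, 0.2278]
orientation: [[-0.002, 0.805, 0.593], [-0.0, 0.593, -0.805], [-1.0, -0.002, -0.001]]
force: [1.5, -0.7, -0.9]
gripper_width: 0.0134
```

Call:
{"op": "servo_tool", "data": {
  "motion": [
    {"dx": 0, "dy": 0, "dz": 0, "turn": 0},
    {"dx": 0, "dy": 0, "dz": 0, "turn": 0},
    {"dx": 0, "dy": 0, "dz": 0, "turn": 0}
  ]
}}

```text
t: 24.1
eef_pos: [0.5524, 0.0346, 0.2289]
orientation: [[-0.001, 0.804, 0.595], [-0.0, 0.595, -0.804], [-1.0, -0.001, -0.0]]
force: [-0.2, 0.3, 0.0]
gripper_width: 0.0136
```

Run:
```python
from h import *
plan([.555,.0347,.177],-53.5,1)
```

```text
at [0.5524 0.0346 0.2289] ang -53.49 j [2.4, 19.2, 103.1, -0.0, 57.8, 55.9] d [ 0.0026  0.0001 -0.0519] da -0.01 row mm 52.0 deg -0.0
dx 0.1730 dy 0.0073 dz 0.0050 turn 0.0001
```

Call:
{"op": "servo_tool", "data": {
  "motion": [
    {"dx": 0.07, "dy": 0.0073, "dz": 0.005, "turn": 0},
    {"dx": 0.06, "dy": 0, "dz": 0, "turn": 0},
    {"dx": 0.03, "dy": 0, "dz": 0, "turn": 0},
    {"dx": 0.02, "dy": 0, "dz": 0, "turn": 0},
    {"dx": 0.015, "dy": 0, "dz": 0, "turn": 0},
    {"dx": 0, "dy": 0, "dz": 0, "turn": 0},
    {"dx": 0, "dy": 0, "dz": 0, "turn": 0}
  ]
}}

```text
t: 24.98
eef_pos: [0.5557, 0.0358, 0.1713]
orientation: [[0.001, 0.803, 0.596], [0.0, 0.596, -0.803], [-1.0, 0.001, 0.0]]
force: [1.0, -0.1, 0.3]
gripper_width: 0.0136
```

Run:
```python
from h import *
plan([.555,.0347,.164],-53.5,1);print(bot.state()['force'])
```

```text
at [0.5557 0.0358 0.1713] ang -53.45 j [2.5, 23.9, 105.1, 0.0, 51.0, 55.9] d [-0.0007 -0.0011 -0.0073] da -0.05 row mm 7.4 deg -0.1
dx 0.0244 dy -0.0041 dz 0.0017 turn 0.0003
[ 0.95957536 -0.08757326  0.2923715 ]
```

Call:
{"op": "servo_tool", "data": {
  "motion": [
    {"dx": 0, "dy": -0.0035, "dz": 0.0015, "turn": 0},
    {"dx": 0.01, "dy": 0, "dz": 0, "turn": 0},
    {"dx": 0.01, "dy": 0, "dz": 0, "turn": 0},
    {"dx": 0.008, "dy": 0, "dz": 0, "turn": 0},
    {"dx": 0.005, "dy": 0, "dz": 0, "turn": 0},
    {"dx": 0, "dy": 0, "dz": 0, "turn": 0},
    {"dx": 0, "dy": 0, "dz": 0, "turn": 0}
  ]
}}

```text
t: 25.85
eef_pos: [0.5549, 0.0348, 0.1611]
orientation: [[0.0, 0.803, 0.596], [-0.0, 0.596, -0.803], [-1.0, 0.0, 0.0]]
force: [0.6, 0.3, -0.4]
gripper_width: 0.0141
```

It is already 1.3 mm below the riding height with no force, so the tang is entering the slot. Continuing gently.

Call:
{"op": "servo_tool", "data": {
  "motion": [
    {"dx": 0.005, "dy": 0, "dz": 0, "turn": 0},
    {"dx": 0.005, "dy": 0, "dz": 0, "turn": 0},
    {"dx": 0, "dy": 0, "dz": 0, "turn": 0},
    {"dx": 0, "dy": 0, "dz": 0, "turn": 0}
  ]
}}

```text
t: 26.35
eef_pos: [0.5549, 0.0348, 0.158]
orientation: [[-0.0, 0.803, 0.595], [-0.0, 0.595, -0.803], [-1.0, -0.0, -0.0]]
force: [0.9, 0.2, -0.7]
gripper_width: 0.0137
```

Call:
{"op": "servo_tool", "data": {
  "motion": [
    {"dx": 0.004, "dy": 0, "dz": 0, "turn": 0},
    {"dx": 0.002, "dy": 0, "dz": 0, "turn": 0},
    {"dx": 0, "dy": 0, "dz": 0, "turn": 0},
    {"dx": 0, "dy": 0, "dz": 0, "turn": 0}
  ]
}}

```text
t: 26.85
eef_pos: [0.5549, 0.0348, 0.1563]
orientation: [[0.0, 0.803, 0.596], [-0.0, 0.596, -0.803], [-1.0, 0.0, 0.0]]
force: [0.0, 0.4, -1.6]
gripper_width: 0.0138
```

Call:
{"op": "servo_tool", "data": {
  "motion": [
    {"dx": 0.003, "dy": 0, "dz": 0, "turn": 0},
    {"dx": 0.003, "dy": 0, "dz": 0, "turn": 0},
    {"dx": 0, "dy": 0, "dz": 0, "turn": 0},
    {"dx": 0, "dy": 0, "dz": 0, "turn": 0}
  ]
}}

```text
t: 27.35
eef_pos: [0.5552, 0.0348, 0.155]
orientation: [[0.001, 0.803, 0.595], [0.0, 0.595, -0.803], [-1.0, 0.001, 0.0]]
force: [-0.7, -0.7, 5.8]
gripper_width: 0.0138
```

Home: contact of 5.8 N at TCP z 0.155, where 0.1554 was expected. Releasing, rising clear and checking.

Call:
{"op": "servo_tool", "data": {
  "hand": 0.6,
  "motion": [
    {"dx": 0, "dy": 0, "dz": 0, "turn": 0},
    {"dx": 0, "dy": 0, "dz": 0, "turn": 0},
    {"dx": 0, "dy": 0, "dz": 0, "turn": 0},
    {"dx": 0, "dy": 0, "dz": 0, "turn": 0},
    {"dx": -0.06, "dy": 0, "dz": 0, "turn": 0},
    {"dx": -0.14, "dy": 0, "dz": 0, "turn": 0},
    {"dx": -0.18, "dy": 0, "dz": 0, "turn": 0},
    {"dx": -0.1, "dy": 0, "dz": 0, "turn": 0}
  ]
}}

```text
t: 28.35
eef_pos: [0.5558, 0.0348, 0.3027]
orientation: [[0.005, 0.803, 0.595], [0.0, 0.595, -0.803], [-1.0, 0.004, 0.003]]
force: [1.2, 1.0, -1.3]
gripper_width: 0.0525
```

Call:
{"op": "servo_tool", "data": {
  "motion": [
    {"dx": 0, "dy": 0, "dz": 0, "turn": 0},
    {"dx": 0, "dy": 0, "dz": 0, "turn": 0},
    {"dx": 0, "dy": 0, "dz": 0, "turn": 0}
  ]
}}

```text
t: 28.72
eef_pos: [0.554, 0.0348, 0.297]
orientation: [[-0.003, 0.803, 0.595], [-0.0, 0.595, -0.803], [-1.0, -0.002, -0.001]]
force: [0.1, -0.5, 0.6]
gripper_width: 0.0525
```

Run:
```python
from h import *
s=cam('wrist');c=cam('scene');print(np.round(bot.state()['eef_pos'],3),bot.state()['gripper_width'])
a=s['frame'][70:250,160:350,::-1];q=pt2px(c,(.5555,.0355,.1)).astype(int);b=c['frame'][q[1]-40:q[1]+40,q[0]-40:q[0]+40,::-1]
cv2.imwrite('pics/w8.png',np.hstack([cv2.resize(a,(380,380),interpolation=2),cv2.resize(b,(380,380),interpolation=2)]))
for z in (.055,.085,.152): print(z,(pt2px(c,(.5555,.0355,z))-q+40)*380/80)
```

```text
[0.554 0.035 0.297] 0.05277808357975419
0.055 [193.34988221 241.79101047]
0.085 [193.65265147 207.648626  ]
0.152 [194.36198965 127.63532859]
```

View pics/w8.png

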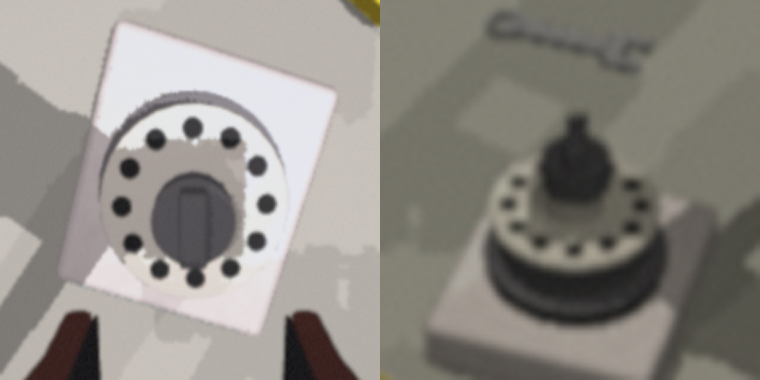

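The final view shows the stack upright and concentric. The wrist crop has the cap centred on the disc at (193,222), and the scene crop has the cap top within about 8 px of where it should project. The gripper is open and clear.

```bash
python3 -c "
from station import bot
print(bot.hand_in())"
```

```text
the job is handed in; nothing more can be done
None
```

I rebuilt the stack in order (spacer, disc hub up, drive cap), letting go of each part before taking the next. I handed it in at about 29 s of the 72 s allowed; the hand-in gives no verdict.

- **Fits:** All three parts met contact within about 0.5 mm of the computed seated height, at 6.7 N (spacer), 4.9 N (disc) and 5.8 N (cap).
- **Cap:** I read the tang direction from the wrist camera (about 36–37°) and turned the cap to match before lowering it. It passed the height where it would ride on the tang with no force, so I did not need to sweep it under pressure.
- **Last checks:** The final picture shows the disc flat, the cap centred on it, and the gripper open and well clear. In the side view the cap top sits a few pixels above where it should project. That is too coarse to confirm the cap height, so I relied on the measured tool height.
- **Disagreements and slips:** The two camera measurements of the disc's position differed by about 6 mm, so I went by a closer look. The grip width on the spacer read 34.5 mm against a true 36 mm. Two move calls were refused for malformed rows, but nothing moved.
- **Bystanders:** I did not touch any bystander, and no contact with one was felt.

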